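# Lay out a small computer for its bench test

### The job

Lay out the parts for a bench test, everything square to the board: first put the large heat sink centred on the processor of the circuit board, then the fan flat on top of the heat sink, centred. Lay the slim drive on the table between the board and the power supply, level with the middle of the board, its long axis pointing at the board and its near end 50 mm from the board's edge, and stand the switch box behind the drive (on the side away from the robot), in line with the drive's middle, with a 30 mm gap. Leave the round tin and the small heat sink where they are.

Things in the scene. Friction and masses are not known exactly. Their poses are not given: they have to be found in the camera images.
- heat_sink_mid (a point): Large heat sink: finned bare aluminium block 54 x 54 mm, 34 mm high, fins upward, 0.13 to 0.23 kg, loose; stands flat on the table at the start. This point is its centre, half-way up (17 mm above its underside); x and y along its sides, fins run along x, z up.
- fan_mid (a point): Fan: square black plastic frame 60 x 60 mm, 25 mm high, lying flat with hub and blades in the middle, about 0.07 kg, loose. This point is its centre, half-way up (12.5 mm above its underside); x and y along its sides, z up. The frame is stiff; grip it across two opposite sides.
- drive_mid (a point): Slim pocket drive: flat dark-grey metal bar with fine bright grooves along its top, 80 mm long, 36 mm wide, 14 mm high, 0.09 kg, loose, lying flat. This point is its centre, half-way up (7 mm above its underside); x along its length, y across its width, z up. Placed with its near end 50 mm from the board's edge, its centre is 175 mm from the board's centre.
- switch_box_mid (a point): Switch box: white plastic box 46 x 46 mm, 28 mm high, with a round black push button (4 mm more, looks only) and two small grey lamps on top, 0.08 kg, loose. This point is its centre, half-way up (14 mm above its underside); x and y along its sides, z up. With a 30 mm gap to the drive's long side their centres are 71 mm apart.
- board: Dark green circuit board on a grey tray, 170 x 170 mm, fixed. Origin: centre of its underside, at table height; x points away from the robot, to the edge with metal connectors (42 mm high), y left. The processor is the 38 mm steel square at the exact centre, flat top 20 mm above the table; bare board 14 mm. Within 65 mm of the centre nothing is taller; memory sticks (46 mm) and capacitors (24 mm) line its -y and +y edges.
- psu: Power supply: dark steel box, 150 mm (x) by 170 mm (y), 86 mm high, with a round fan grille on top; fixed for the run. Origin: centre of the underside, at table height. It stands left or right of the board, 440 to 560 mm away, centre to centre.
- tin_mid (a point): Round closed steel tin, 53 mm across, 31 mm high, a bystander standing among the parts; loose, to be left where it is. This point is its centre, half-way up.
- small_sink_mid (a point): Small heat sink, finned aluminium, 30 x 30 mm, 16 mm high: not the one to fit; loose, to be left where it is. This point is its centre, half-way up.
There are look-alikes about, which are no part of the job. There is more than one size of the part that bears drive_mid; the job needs the middle-sized. Leave any purple look-alike of the part that bears switch_box_mid alone.

How it is judged:
By the outcome, as a careful person would: the job done as asked, in the order asked, and still so for the second after the job is handed in, with the robot touching nothing.
It also fails if it takes over 106 s, if anything falls off the work surface, if the arm or the gripper's body presses on something with over 40 N, if the wrist force passes 120 N, or if a joint passes its speed limit or range.

### The arm

A 7-joint arm with a two-finger parallel gripper is mounted at the origin on the work surface. World frame = base frame: x ahead of the robot, y to its left, z up, the work surface at z = 0. Lengths are in m, angles in rad, forces in N, time in s.
With the tool pointing down it reaches from about 0.425 to 0.95 m from the base axis. Payload 4.7 kg.
Tool frame: the origin (TCP) lies on the centre line of the jaws, within the pads' length; the fingertips stand robot.nose_length ahead of it and the grasp point (between the pads) lies 8 mm behind it (robot.nose_length is the distance from the TCP to the fingertips, in m); z points along the fingers, x is the direction in which the jaws open and shut, and the axes are right-handed (so a half turn about z gives the same grasp; the last joint's range is limited). The gripper opens to 85 mm and grips with 20 to 120 N. Pads are 22 mm wide; open, the fingers measure 114 mm over their backs; the gripper's body (76 mm by 85 mm) begins 54 mm behind the grasp point. The pads swing forward as they close: fully open they stand 13 mm farther back than shut.
Start: joints at [1.145, 0.469, -0.049, 1.532, 0.024, 1.141, -0.082], TCP at [0.261, -0.623, 0.242] pointing down, gripper open.
Joint ranges: [-2.59, 2.59], [-0.33, 1.99], [-1.39, 1.29], [0.1, 2.45], [-1.04, 4.18], [0.21, 1.99], [-2.66, 2.66]. Speed limits (rad/s): [2.57, 2.57, 3.14, 3.14, 3.14, 3.14, 3.14].

### API

Orientations are given as [roll, pitch, yaw] about the fixed x, y, z axes, in that order (R = Rz(yaw) Ry(pitch) Rx(roll)).
In Python, from plant import robot gives the robot as it stands. Calls block until the motion is done:
- robot.goto(position, orientation): joint-space move of the TCP to a pose.
- robot.move_straight(position, vel=0.15, attitude=None, contact_N=None): straight line of the TCP; attitude=None keeps the orientation; vel is the mean speed in m/s. With contact_N (N) it stops when the force on the tool has changed by that much, and returns True; else False.
- robot.move_joints(angles): joint-space move.
- robot.grip(opening, strength=None): opening from 0.0 (shut) to 1.0 (fully open); strength is the grip in N (None keeps the last); returns when the fingers have stopped.
- robot.sleep(seconds).
- robot.inverse_kinematics(position, orientation): joint angles nearest the present ones, or None.
- robot.sense(): the state.
- robot.grab_frame(name): name is "scene" or "top" or "wrist"; returns a dict with "image" (384x512x3 uint8, red, green, blue), "range_z" (384x512 float32, m along the optical axis (not along the pixel's ray), 0 where there is no reading), "fx", "fy", "cx", "cy" (pixels), "R" (3x3) and "t" (3): a world point X has camera coordinates R X + t. Camera axes: x right, y down, z forward; pixel columns grow to the right and rows downward; lengths in m; the calibration is good to about 2 mm. A picture is of the moment at which its call begins.
A pose or a line that the arm cannot do raises robot.IKError and nothing moves.
- robot.close_job(): hands the job in, once; it reports no verdict.
The state is a dict: "t": time; "joint_pos": joint angles; "joint_velocities": joint speeds; "effort": joint torques, N m; "tcp_pos": TCP position; "tcp_rot": TCP orientation; "wrist_force": force on the tool from outside, world axes, zero at the start; "torque": the same for the moment, N m; "opening": opening from 0.0 (shut) to 1.0 (fully open).
Only numpy, scipy, OpenCV 4.12 (cv2) and the standard library are available. Lean on these libraries where they do the work, as an engineer would, in place of code of your own. Each camera call takes 0.05 s, during which the arm holds its last target.

## Working session

There is one attempt and no reset: what is moved stays moved. The work goes in short steps, each a Python script; the robot and the scene stay as the last script left them, time stands still between calls to the robot, and variables do not carry over. Pictures are saved under pics/ and viewed, and the job is handed in when it is done.

```bash
ls; mkdir -p pics; python3 - <<'E'
from plant import robot
import cv2,numpy as np
print(robot.nose_length, robot.sense())
for n in ["scene","top","wrist"]:
    f=robot.grab_frame(n)
    np.savez(f"f0_{n}.npz",**f)
    cv2.imwrite(f"pics/a_{n}.png",f["image"][:,:,::-1])
    print(n,f["fx"],f["fy"],f["cx"],f["cy"],f["R"].round(3).tolist(),f["t"].round(3),"cam pos",(-f["R"].T@f["t"]).round(3))
E
```

```text
pics
0.011 {'t': 0.0, 'joint_pos': array([ 1.14508046,  0.46946419, -0.04861728,  1.53368734,  0.02408548,
        1.1409631 , -0.08231643]), 'joint_velocities': array([ 6.67152955e-04,  1.51190166e-04, -1.84538064e-05,  1.10927219e-03,
        3.35895007e-04,  5.89585557e-05, -8.99641522e-04]), 'effort': array([ 1.77129300e-04, -5.10306358e+01, -4.69875871e-02, -2.37717372e+01,
        1.05489918e-02,  7.42454315e-03, -7.21830872e-06]), 'tcp_pos': array([ 0.26069094, -0.62203054,  0.2412489 ]), 'tcp_rot': array([ 3.14154653e+00,  1.93649279e-03, -1.17395158e+00]), 'wrist_force': array([-0.03107545,  0.11131477, -0.22462708]), 'torque': array([ 0.06408268, -0.00429775,  0.02674197]), 'opening': 0.998322695655557}
scene 419.1191368959512 419.1191368959512 265.28659945381287 192.13272622451854 [[-0.609, 0.793, -0.003], [0.567, 0.432, -0.701], [-0.555, -0.429, -0.713]] [ 0.254 -0.231  1.452] cam pos [1.092 0.52  0.874]
top 398.29230440542125 398.29230440542125 250.0912831240007 192.9160608112671 [[0.023, -0.999, 0.023], [-0.995, -0.025, -0.093], [0.093, -0.02, -0.995]] [0.022 0.463 1.048] cam pos [0.363 0.055 1.086]
wrist 266.22278460228745 266.22278460228745 253.20918796578331 189.1724575681377 [[0.386, -0.922, -0.002], [-0.887, -0.372, 0.274], [-0.253, -0.104, -0.962]] [-0.675 -0.036  0.379] cam pos [ 0.325 -0.596  0.373]
```

View pics/a_top.png

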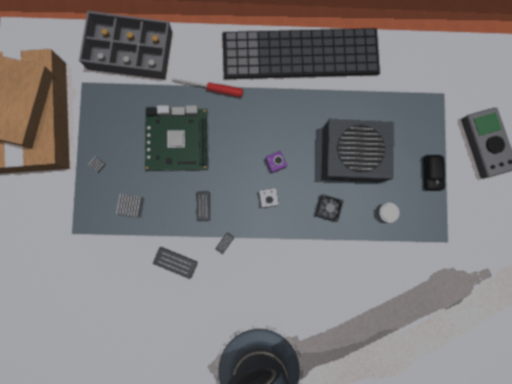

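View pics/a_scene.png

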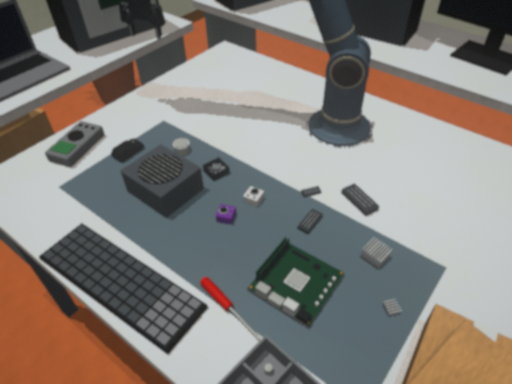

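View pics/a_wrist.png

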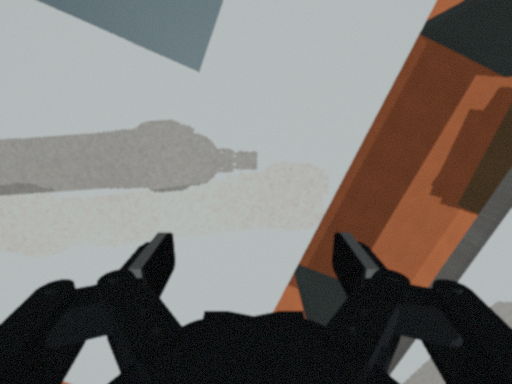

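The top view shows the board at (176,139), PSU (358,151), large sink (129,206), small sink (97,164), three drives at (203,206), (176,263) and (225,243), white switch box (269,198), purple look-alike (276,161), fan (329,208) and tin (389,212). Next I'll get coarse positions and sizes.

```bash
cat > h.py <<'E'
import cv2,numpy as np
def world(f):
    z=f["range_z"].astype(float); h,w=z.shape
    u,v=np.meshgrid(np.arange(w),np.arange(h))
    P=np.stack([(u-f["cx"])/f["fx"]*z,(v-f["cy"])/f["fy"]*z,z],-1)
    return (P-f["t"])@f["R"], z>0
def ray(f,uv,zp):
    uv=np.atleast_2d(uv).astype(float)
    d=np.c_[(uv[:,0]-f["cx"])/f["fx"],(uv[:,1]-f["cy"])/f["fy"],np.ones(len(uv))]@f["R"]
    c=-f["R"].T@f["t"]
    return c+d*((zp-c[2])/d[:,2])[:,None]
def proj(f,X):
    p=np.atleast_2d(X)@f["R"].T+f["t"]
    return np.c_[p[:,0]/p[:,2]*f["fx"]+f["cx"],p[:,1]/p[:,2]*f["fy"]+f["cy"]]
def blobs(f,zmin=0.007,minpx=20,maxz=0.12):
    """components standing above the table: rect of top pixels projected in world xy"""
    W,ok=world(f)
    m=(ok&(W[...,2]>zmin)&(W[...,2]<maxz)).astype(np.uint8)
    n,l,s,c=cv2.connectedComponentsWithStats(m,connectivity=4)
    out=[]
    for i in range(1,n):
        if s[i,4]<minpx: continue
        q=W[l==i]; zt=np.percentile(q[:,2],90)
        top=q[q[:,2]>zt*0.7]
        r=cv2.minAreaRect((top[:,:2]*1000).astype(np.float32))
        out.append((c[i].round(0),s[i,4],round(zt*1000,1),np.round(r[0],1),np.round(r[1],1),round(r[2],1)))
    return out
E
python3 - <<'E'
from h import *
for n in ["top","scene"]:
    f=np.load(f"f0_{n}.npz"); print(n)
    W,ok=world(f)
    for b in blobs(f): print(*b)
f=np.load("f0_top.npz");W,ok=world(f);print(W[225,300],W[100,250])
im=f["image"][90:290,80:410,::-1]; cv2.imwrite("pics/b.png",cv2.resize(im,(792,480),interpolation=cv2.INTER_CUBIC))
E
```

```text
top
[125.  44.] 3729 59.3 [858.6 378.6] [222.8 143.5] 84.5
[301.  53.] 7336 24.3 [ 861.5 -100.3] [135.1 436. ] 3.3
[131.  35.] 58 27.5 [892.9 374.5] [15.4 14.7] 46.0
[156.  38.] 47 27.4 [885.9 304. ] [14.6 14.4] 88.4
[ 42. 120.] 4838 95.2 [662.1 607.8] [303.4 146.6] 4.6
[218.  88.] 416 26.4 [760.  152.7] [188.7  24.6] 77.5
[176. 138.] 3947 34.3 [612.8 235.8] [159.7 160.5] 2.6
[489. 142.] 2458 46.5 [ 618.6 -619.8] [179.6  91.9] 17.3
[358. 150.] 4331 89.8 [ 579.4 -246.4] [169.9 151. ] 89.3
[276. 161.] 311 32.5 [550.9 -35. ] [45.9 46. ] 25.1
[434. 172.] 766 36.7 [ 534.5 -469. ] [48.6 88.7] 90.0
[ 97. 164.] 121 18.2 [532.5 449.1] [30.9 29.6] 51.1
[269. 197.] 304 32.9 [452.6 -17.2] [46.3 45.8] 10.3
[203. 206.] 392 17.5 [426.2 158.5] [78.2 32.7] 2.0
[130. 205.] 481 36.0 [423.2 352.3] [56.  53.9] 82.8
[330. 207.] 407 27.5 [ 429.7 -181.8] [60.  60.2] 74.8
[388. 212.] 353 34.1 [ 420.4 -339.5] [52.  51.8] 14.3
[225. 242.] 189 13.2 [329.4  97.1] [24.5 55.2] 55.2
[175. 262.] 803 22.6 [274.6 226.7] [109.2  49.3] 69.4
[259. 354.] 2611 74.7 [37.5 -0.3] [ 61.1 132.9] 0.7
scene
[155.   4.] 41 115.8 [
[... 771 characters left out ...]
3 11.0 [333.3 103.1] [25.7 54.8] 52.8
[253. 196.] 274 30.0 [455.6 -12.1] [49.7 45.6] 9.8
[226. 214.] 301 30.7 [554.8 -30.6] [49.2 45.4] 24.8
[310. 221.] 314 15.0 [432.4 162.9] [79. 36.] 1.3
[125. 286.] 9113 22.8 [867.5 -95.8] [132.9 435.3] 3.3
[296. 282.] 4655 37.7 [616.3 240.1] [160.5 160.2] 2.4
[376. 252.] 509 33.4 [426.1 356.5] [54.9 56.2] 82.0
[222. 300.] 564 25.0 [758.7 138.6] [149.4  24.1] 79.6
[392. 307.] 154 16.1 [535.9 453.6] [31.6 31.1] 51.6
[444. 338.] 2225 91.0 [607.8 612.8] [190.8 153. ] 5.7
[268. 365.] 1615 59.6 [816.6 313.8] [ 96.3 189.8] 37.3
[268. 369.] 80 26.3 [820.  316.9] [16.7 14.1] 37.5
[ 3.80050699e-01 -1.05388029e-01  2.26297055e-05] [0.72485364 0.03893783 0.00215179]
```

View pics/b.png

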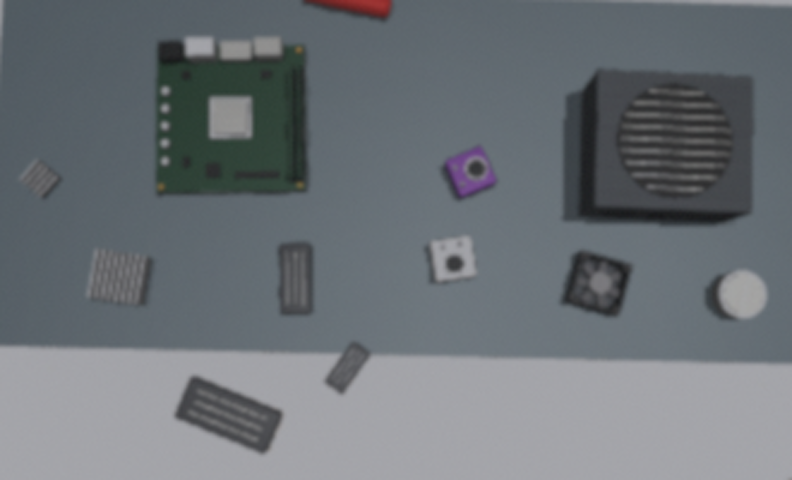

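```bash
cat >> h.py <<'E'
def look(robot,x,y,z,yawdeg,name):
    robot.goto([x,y,z],[np.pi,0,np.radians(yawdeg)])
    f=robot.grab_frame("wrist"); s=robot.sense()
    np.savez(name+".npz",tcp=s["tcp_pos"],rot=s["tcp_rot"],**f)
    cv2.imwrite(f"pics/{name}.png",f["image"][:,:,::-1])
    print(name,"t",round(s["t"],2),s["tcp_pos"].round(4),s["tcp_rot"].round(4),s["joint_pos"].round(2))
    return f
E
python3 - <<'E'
from plant import robot
from h import *
f=look(robot,.6145,.238,.22,92.5,"wboard")
f=look(robot,.4245,.354,.20,83,"wsink")
for n in["wboard","wsink"]:
    f=np.load(n+".npz")
    for b in blobs(f): print(*b)
E
```

```text
wboard t 3.45 [0.6149 0.2371 0.2199] [-3.1416e+00  5.0000e-04  1.6129e+00] [ 0.26  0.72 -1.12  1.56  0.67  1.29  0.66]
wsink t 4.39 [0.4267 0.3531 0.2   ] [ 3.1409e+00 -1.0000e-04  1.4453e+00] [ 0.07  0.58 -1.15  1.83  0.59  1.13  0.15]
[31. 21.] 2262 31.2 [458.4 -14.6] [38.6 47.8] 8.8
[193.  20.] 1359 14.8 [449. 161.] [40.3 35.9] 2.2
[368.  16.] 1852 34.2 [436.6 352. ] [54.8 31.6] 82.9
[ 31. 109.] 2123 31.2 [553.4 -33.2] [45.8 47. ] 24.0
[432. 111.] 702 16.6 [534.4 451.1] [31.2 31.1] 52.0
[254. 161.] 18322 36.7 [647.1 209.6] [223.5 108. ] 49.1
[493. 219.] 7636 68.2 [680.5 541.2] [196.8   4.6] 5.5
[130. 252.] 131 25.1 [739.5  67.7] [11.2 22.4] 52.9
[205. 268.] 666 24.3 [764.2 190.1] [119.   21.5] 81.2
[ 84. 282.] 181 18.0 [796.6  -1.7] [ 9.  34.4] 3.3
[ 16. 294.] 1086 22.3 [ 816.9 -111.7] [ 40.8 101.7] 42.9
[308. 298.] 2164 59.3 [804.5 319.6] [89.5 43. ] 84.1
[166. 298.] 150 17.6 [816.7 112.9] [41.1  9.1] 2.5
[ 97. 348.] 475 22.7 [ 9.051e+02 -5.000e-01] [42.  56.6] 5.5
[409. 361.] 1370 59.1 [890.1 481.1] [71.8 43.8] 24.2
[121.  50.] 5281 20.0 [276.5 228.8] [109.2  49.3] 69.2
[ 29. 11
[... 177 characters left out ...]
342.5] [ 2.4 53.8] 82.4
[257. 171.] 118 34.7 [425.2 357.3] [ 2.3 54. ] 83.0
[263. 172.] 158 34.5 [426.4 364.2] [ 2.4 54.3] 83.2
[250. 172.] 109 34.9 [424.4 349.9] [ 1.2 54.1] 82.8
[269. 171.] 165 34.8 [427.2 371.7] [ 2.4 54.1] 82.7
[275. 172.] 187 34.6 [428.2 379. ] [ 2.5 54.3] 83.0
[101. 191.] 1881 14.7 [428.6 160.7] [79.9 37. ] 3.3
[461. 252.] 9042 91.2 [546.9 577.4] [ 64.  101.2] 5.7
[330. 240.] 205 16.3 [528.6 442.7] [15.5 32.4] 65.9
[207. 283.] 5222 19.7 [580.8 262.1] [114.4 120.7] 2.9
[120. 264.] 65 15.7 [532.1 159.4] [ 8.9 14.9] 2.8
[  6. 294.] 301 26.0 [557.4  -8.2] [10.4 25.9] 82.7
[419. 364.] 1268 80.7 [697.9 545.8] [72.4  7.7] 5.2
[103. 382.] 38 12.8 [733.1  73.8] [17.8  2.9] 84.6
```

View pics/wboard.png

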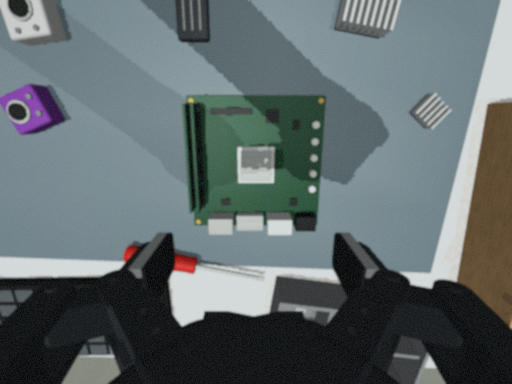

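View pics/wsink.png

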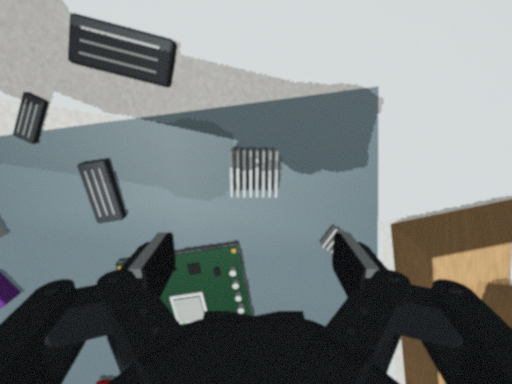

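```bash
python3 - <<'E'
from h import *
def rect(q): 
    r=cv2.minAreaRect((q[:,:2]*1000).astype(np.float32)); return [np.round(v,1) for v in r]
for n in["f0_top","f0_scene","wboard"]:
    f=np.load(n+".npz"); W,ok=world(f)
    near=ok&(np.hypot(W[...,0]-.6145,W[...,1]-.238)<.15)
    b=W[near&(W[...,2]>.0085)&(W[...,2]<.06)]
    m=(near&(W[...,2]>.0085)&(W[...,2]<.06)).astype(np.uint8)
    k,l,s,c=cv2.connectedComponentsWithStats(m); i=1+s[1:,4].argmax()
    print(n,"board",rect(W[l==i]), "med z green",np.median(W[l==i][:,2]))
    # processor: non-green in the middle
    im=f["image"].astype(int); hsv=cv2.cvtColor(f["image"],cv2.COLOR_RGB2HSV)
    pm=(near&(np.hypot(W[...,0]-.6145,W[...,1]-.238)<.032)&(hsv[...,1]<70)).astype(np.uint8)
    k,l,s,c=cv2.connectedComponentsWithStats(pm); i=1+s[1:,4].argmax()
    cnt,_=cv2.findContours((l==i).astype(np.uint8),cv2.RETR_EXTERNAL,cv2.CHAIN_APPROX_NONE)
    pz=np.median(W[l==i][:,2])
    q=ray(f,cnt[0][:,0],0.020); q2=ray(f,cnt[0][:,0],pz)
    print("  proc",s[i,4],rect(q),"z",pz,rect(q2))
E
```

```text
f0_top board [array([607.1, 238. ]), array([170.9, 170. ]), np.float64(2.6)] med z green 0.015783149711390387
  proc 351 [array([608.5, 236.2]), array([52.4, 62.2]), np.float64(1.7)] z 0.019121251880358705 [array([608.7, 236.3]), array([52.5, 62.3]), np.float64(1.7)]
f0_scene board [array([610.9, 242.4]), array([172.5, 169.7]), np.float64(2.4)] med z green 0.014414282526636873
  proc 408 [array([612.9, 241.9]), array([54.4, 54.7]), np.float64(3.5)] z 0.017574734271864918 [array([611.5, 241.1]), array([54.5, 54.9]), np.float64(3.5)]
wboard board [array([609.5, 239. ]), array([170.5, 169.2]), np.float64(2.5)] med z green 0.014448395293639817
  proc 11013 [array([885.7, 259.6]), array([167.2, 433.4]), np.float64(2.4)] z 0.30052393603630323 [array([597.6, 237.4]), array([25.6, 66.4]), np.float64(2.4)]
```

```bash
python3 - <<'E'
from h import *
def rect(q): 
    r=cv2.minAreaRect((q[:,:2]*1000).astype(np.float32)); return [np.round(v,1) for v in r]
f=np.load("wboard.npz"); W,ok=world(f)
hsv=cv2.cvtColor(f["image"],cv2.COLOR_RGB2HSV)
near=ok&(np.hypot(W[...,0]-.6095,W[...,1]-.239)<.04)&(W[...,2]<.06)
for st in (60,80,100):
    pm=(near&(hsv[...,1]<st)&(hsv[...,2]>50)).astype(np.uint8)
    pm=cv2.morphologyEx(pm,cv2.MORPH_OPEN,np.ones((5,5)))
    k,l,s,c=cv2.connectedComponentsWithStats(pm); i=1+s[1:,4].argmax()
    cnt,_=cv2.findContours((l==i).astype(np.uint8),cv2.RETR_EXTERNAL,cv2.CHAIN_APPROX_NONE)
    print(st,s[i,:5],rect(ray(f,cnt[0][:,0],0.02)))
q=W[near&(W[...,2]>.017)&(W[...,2]<.025)]; print("depth",rect(q),q.mean(0))
E
```

```text
60 [ 236  146   40   38 1464] [array([608.3, 238.8]), array([47.3, 49.3]), np.float64(2.4)]
80 [ 236  145   40   40 1561] [array([608.4, 238.9]), array([49.8, 50. ]), np.float64(2.4)]
100 [ 225  134   52   54 2259] [array([603.8, 231.9]), array([66.9, 64. ]), np.float64(6.3)]
depth [array([608.7, 239.3]), array([45.3, 45.7]), np.float64(2.1)] [0.60854269 0.23892521 0.01952426]
```

```bash
cat >> h.py <<'E'
def O(yd): return [np.pi,0,np.radians(yd)]
def st(robot,tag):
    s=robot.sense(); print(tag,"t",round(s["t"],2),s["tcp_pos"].round(4),"yaw",round(np.degrees(s["tcp_rot"][2]),2),"F",s["wrist_force"].round(1),"op",round(s["opening"],3)); return s
def pick(robot,x,y,z,yd,strength,wide=1.0,lift=0.15,pre=0.09):
    robot.goto([x,y,pre],O(yd)); robot.grip(wide)
    robot.sleep(0.2)
    c=robot.move_straight([x,y,z],vel=0.12,contact_N=8); st(robot,f"down {c}")
    robot.grip(0.0,strength=strength); st(robot,"gripped")
    robot.move_straight([x,y,lift],vel=0.2); st(robot,"lifted")
def place(robot,x,y,z,yd,pre,open_to,cn=4,over=0.006,up=0.2):
    robot.goto([x,y,pre],O(yd)); robot.sleep(0.3)
    robot.move_straight([x,y,z+0.008],vel=0.12); robot.sleep(0.15); st(robot,"above")
    c=robot.move_straight([x,y,z-over],vel=0.03,contact_N=cn); st(robot,f"touch {c}")
    robot.grip(open_to); st(robot,"opened")
    robot.move_straight([x,y,up],vel=0.2)
E
python3 - <<'E'
from plant import robot
from h import *
pick(robot,.4251,.3534,.016,83.1,50)
robot.goto([.609,.239,.16],O(92.5)); robot.sleep(0.3)
f=robot.grab_frame("wrist"); np.savez("hs.npz",**f); cv2.imwrite("pics/hs.png",f["image"][:,:,::-1])
st(robot,"over")
E
```

```text
down False t 6.09 [0.4252 0.3539 0.0164] yaw 83.12 F [ 0.  -0.   0.5] op 1.0
gripped t 6.49 [0.4256 0.3538 0.0169] yaw 83.09 F [0.2 0.3 5.8] op 0.625
lifted t 7.31 [0.4247 0.3522 0.1486] yaw 83.08 F [ 1.2 -0.5 -3. ] op 0.621
over t 8.53 [0.6084 0.2398 0.1603] yaw 92.6 F [ 0.5  0.2 -1.8] op 0.617
```

View pics/hs.png

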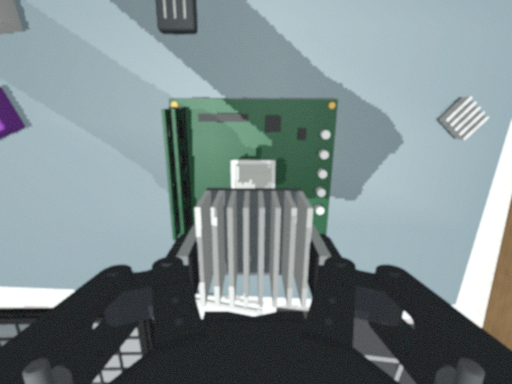

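```bash
python3 - <<'E'
from plant import robot
from h import *
place(robot,.609,.239,.036,92.5,.12,0.85)
f=look(robot,.609,.239,.24,92.5,"wboard2")
W,ok=world(f)
def rect(q): 
    r=cv2.minAreaRect((q[:,:2]*1000).astype(np.float32)); return [np.round(v,1) for v in r]
near=ok&(np.hypot(W[...,0]-.609,W[...,1]-.239)<.05)&(W[...,2]<.07)&(W[...,2]>.048)
q=W[near]; print(rect(q),np.median(q[:,2]))
near=ok&(np.hypot(W[...,0]-.609,W[...,1]-.239)<.15)
m=(near&(W[...,2]>.0085)&(W[...,2]<.07)).astype(np.uint8)
k,l,s,c=cv2.connectedComponentsWithStats(m); i=1+s[1:,4].argmax(); print("board",rect(W[l==i]))
f=look(robot,.431,-.179,.20,75,"wfan")
for b in blobs(f): 
    if b[1]>60: print(*b)
E
```

```text
above t 10.05 [0.6095 0.2395 0.0451] yaw 92.5 F [ 0.4 -0.1 -1.3] op 0.621
touch True t 10.4 [0.6095 0.2392 0.037 ] yaw 92.48 F [-0.3 -0.5  4.4] op 0.623
opened t 10.73 [0.6087 0.2385 0.0355] yaw 92.49 F [-0.1 -0.1  0.3] op 0.851
wboard2 t 12.04 [0.6088 0.2389 0.2393] [-3.1408e+00  4.0000e-04  1.6146e+00] [ 0.27  0.7  -1.14  1.55  0.65  1.32  0.66]
[array([609., 239.]), array([54.5, 54. ]), np.float64(1.6)] 0.05386696023290593
board [array([609.8, 239.7]), array([170. , 169.6]), np.float64(2.2)]
wfan t 13.76 [ 0.4318 -0.1781  0.2003] [ 3.1407e+00 -7.0000e-04  1.3109e+00] [ 1.32  0.46 -1.28  2.01  0.52  1.05  1.11]
[477.  22.] 1126 10.9 [335.   95.5] [26.4 47.2] 56.8
[391. 156.] 1912 31.6 [454.  -16.7] [45.9 46. ] 10.2
[251. 173.] 1936 25.3 [ 431.4 -181. ] [60.  60.1] 75.0
[125. 199.] 1781 31.5 [ 422.2 -338.4] [52.2 53.3] 36.5
[386. 233.] 1525 31.7 [552.6 -34.3] [47.4 46.1] 24.5
[240. 275.] 8819 87.5 [ 544.9 -226.3] [131.1  78.5] 88.9
[ 58. 275.] 869 26.5 [ 498.8 -471.9] [29.8 56.5] 20.4
[  3. 327.] 103 19.2 [ 562.4 -591.2] [12.8  2.9] 11.7
[504. 326.] 250 25.3 [744.  112.7] [27.7 15.7] 35.9
[409. 374.] 617 22.6 [804.1 -26.4] [57.2 26.3] 74.2
```

View pics/wboard2.png

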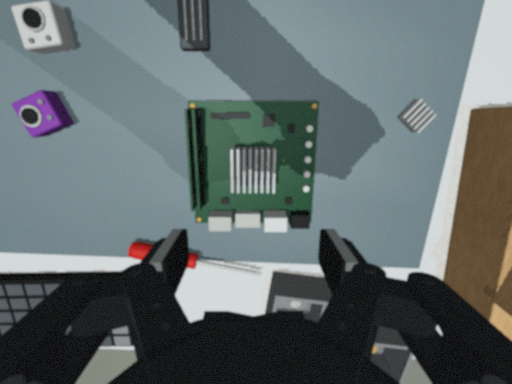

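View pics/wfan.png

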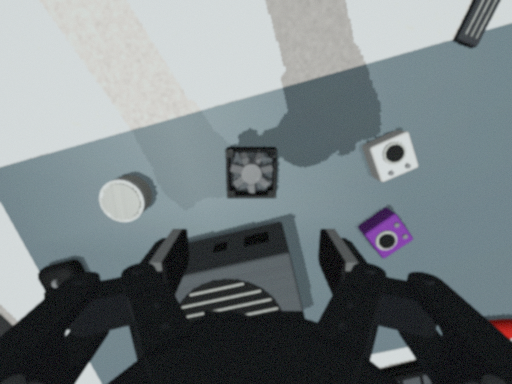

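```bash
python3 - <<'E'
from plant import robot
from h import *
pick(robot,.4314,-.1810,.013,75,40)
place(robot,.6092,.2392,.067,92.5,.15,0.9)
f=look(robot,.609,.239,.24,92.5,"wboard3")
W,ok=world(f)
def rect(q): 
    r=cv2.minAreaRect((q[:,:2]*1000).astype(np.float32)); return [np.round(v,1) for v in r]
near=ok&(np.hypot(W[...,0]-.609,W[...,1]-.239)<.06)&(W[...,2]<.1)&(W[...,2]>.065)
q=W[near]; print(rect(q),np.median(q[:,2]),q[:,2].max())
near=ok&(np.hypot(W[...,0]-.609,W[...,1]-.239)<.15)
m=(near&(W[...,2]>.0085)&(W[...,2]<.09)).astype(np.uint8)
k,l,s,c=cv2.connectedComponentsWithStats(m); i=1+s[1:,4].argmax(); print("board",rect(W[l==i]))
f=look(robot,.430,.160,.16,92,"wdrive")
for b in blobs(f): 
    if b[1]>60: print(*b)
E
```

```text
down False t 15.56 [ 0.4319 -0.1809  0.0133] yaw 75.02 F [-0.1  0.   0.1] op 1.002
gripped t 15.92 [ 0.4319 -0.1812  0.0139] yaw 74.99 F [-1.2  0.7  5.9] op 0.698
lifted t 16.75 [ 0.4304 -0.1812  0.149 ] yaw 74.98 F [-0.6 -0.3 -1.1] op 0.69
above t 19.65 [0.6097 0.2397 0.0761] yaw 92.5 F [-0.9  0.1 -0.6] op 0.693
touch True t 20.0 [0.6096 0.2394 0.0679] yaw 92.49 F [ 0.3 -0.2  4.9] op 0.689
opened t 20.32 [0.6091 0.2388 0.0667] yaw 92.49 F [ 0.1 -0.3 -0.3] op 0.898
wboard3 t 21.47 [0.6087 0.2388 0.2391] [-3.1406e+00  5.0000e-04  1.6146e+00] [ 0.25  0.69 -1.11  1.55  0.63  1.3   0.68]
[array([608.6, 239.1]), array([59.4, 59.8]), np.float64(2.5)] 0.07682419177780915 0.08116397971646494
board [array([609.5, 239.8]), array([169.3, 170.2]), np.float64(2.4)]
wdrive t 22.38 [0.4318 0.1609 0.1607] [ 3.1399e+00 -2.1000e-03  1.6049e+00] [ 0.53  0.5  -1.23  2.07  0.58  0.98  0.59]
[338.  27.] 5828 20.1 [276.8 227.4] [109.1  49.1] 69.6
[195.  77.] 1535 10.6 [330.8  99. ] [25.3 55.6] 56.0
[253. 175.] 2378 14.9 [428.2 159.8] [78.5 36. ] 2.1
[ 89. 196.] 2320 31.3 [454.  -15.4] [46.1 46.8] 10.0
[ 86. 267.] 1129 28.5 [548.6 -35.4] [37.1 47.4] 24.1
[492. 270.] 760 16.5 [534.  450.6] [32.9 30.2] 50.8
[378. 260.] 156 16.0 [526.7 310.2] [12.1 19.4] 1.4
[287. 286.] 5003 28.3 [578.4 197.2] [113.8  50.5] 63.5
```

View pics/wboard3.png

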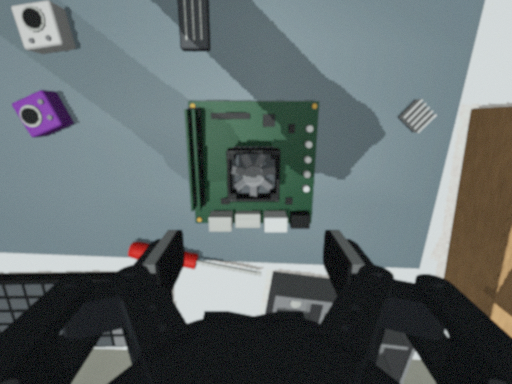

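View pics/wdrive.png

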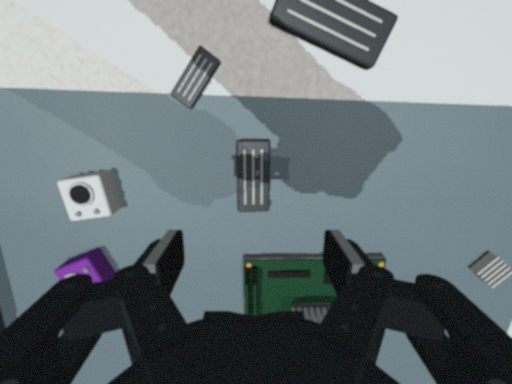

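```bash
python3 - <<'E'
from plant import robot
from h import *
for y in (2.45,182.45):
    j=robot.inverse_kinematics([.6169,.0645,.1],O(y)); print(y,None if j is None else np.round(j,2))
robot.grip(0.75)
pick(robot,.4284,.1602,.0125,92.3,40,wide=0.75)
place(robot,.6169,.0645,.0125,2.45,.12,0.62,over=.0025)
f=look(robot,.609,.13,.24,92.5,"wb4")
W,ok=world(f)
def rect(q): 
    r=cv2.minAreaRect((q[:,:2]*1000).astype(np.float32)); return [np.round(v,1) for v in r]
near=ok&(np.hypot(W[...,0]-.609,W[...,1]-.239)<.15)
m=(near&(W[...,2]>.0085)&(W[...,2]<.09)).astype(np.uint8)
k,l,s,c=cv2.connectedComponentsWithStats(m); i=1+s[1:,4].argmax(); print("board",rect(W[l==i]))
for b in blobs(f): 
    if b[1]>60: print(*b)
E
```

```text
2.45 [ 0.28  0.62 -0.64  1.77  0.46  0.9  -0.52]
182.45 [ 0.63  0.99 -1.34  1.75  1.02  1.28  2.22]
down False t 24.25 [0.4286 0.1606 0.0128] yaw 92.32 F [ 0.5 -0.5  0. ] op 0.752
gripped t 24.62 [0.4289 0.1604 0.0133] yaw 92.29 F [-1.1 -0.6  6.6] op 0.408
lifted t 25.45 [0.4278 0.1594 0.149 ] yaw 92.28 F [ 0.3  0.1 -1.8] op 0.406
above t 27.89 [0.6175 0.0646 0.0215] yaw 2.44 F [ 0.5  0.1 -1.9] op 0.408
touch True t 28.22 [0.6176 0.0645 0.0133] yaw 2.44 F [-0.3 -0.1  4.7] op 0.408
opened t 28.53 [0.6167 0.0642 0.0123] yaw 2.44 F [-0.3  0.5 -0.1] op 0.623
wb4 t 30.86 [0.6089 0.1296 0.2393] [-3.1405e+00  5.0000e-04  1.6133e+00] [ 0.44  0.62 -1.08  1.63  0.57  1.25  0.86]
board [array([609.8, 239. ]), array([170.8, 169.5]), np.float64(2.4)]
[136.  32.] 2094 31.3 [454.5 -15.3] [46.3 45.9] 9.8
[ 19. 142.] 4777 62.4 [ 583.  -161.1] [  4.3 148.1] 88.9
[128. 118.] 1609 31.3 [552.9 -33.2] [46.4 45.9] 23.8
[500. 120.] 616 16.6 [534.3 450.6] [31.4 30.6] 50.6
[334. 167.] 15747 70.6 [608.9 239. ] [60.  60.7] 2.6
[207. 170.] 1494 14.9 [617.9  65. ] [35.2 79.3] 2.4
[244. 261.] 1213 25.6 [751.8 112.9] [94.8 25.1] 80.7
[219. 294.] 1478 22.5 [820.1  80.6] [62.8 64.3] 4.6
[ 30. 302.] 3078 22.4 [ 834.1 -221.9] [ 76.1 193. ] 39.6
[476. 310.] 1509 60.1 [816.2 459.4] [72.5 37.6] 83.9
[ 99. 320.] 80 22.5 [ 866.  -106.4] [ 8.6 38.5] 47.6
[141. 338.] 743 22.7 [901.  -38.8] [42.5 96.6] 56.1
[378. 352.] 1418 52.4 [890.4 337.2] [128.1  33.3] 41.0
```

View pics/wb4.png

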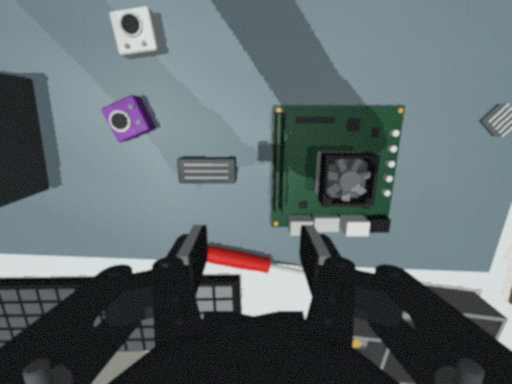

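```bash
python3 - <<'E'
from plant import robot
from h import *
f=look(robot,.4543,-.0153,.20,100,"wsw")
for b in blobs(f): 
    if b[1]>60 and abs(b[3][0]-454)<20: print(*b)
pick(robot,.4543,-.0155,.014,99.9,35)
place(robot,.6885,.0678,.014,92.45,.12,0.8,over=.003)
f=look(robot,.609,.13,.24,92.5,"wb5")
W,ok=world(f)
def rect(q): 
    r=cv2.minAreaRect((q[:,:2]*1000).astype(np.float32)); return [np.round(v,1) for v in r]
near=ok&(np.hypot(W[...,0]-.609,W[...,1]-.239)<.15)
m=(near&(W[...,2]>.0085)&(W[...,2]<.09)).astype(np.uint8)
k,l,s,c=cv2.connectedComponentsWithStats(m); i=1+s[1:,4].argmax(); print("board",rect(W[l==i]))
for b in blobs(f): 
    if b[1]>60: print(*b)
E
```

```text
wsw t 31.77 [ 0.4559 -0.0143  0.2009] [ 3.1388e+00 -7.0000e-04  1.7459e+00] [ 0.98  0.43 -1.28  2.03  0.48  1.03  1.21]
[253. 171.] 1559 31.6 [453.9 -16. ] [45.4 45.6] 10.0
down False t 33.7 [ 0.4547 -0.0152  0.0143] yaw 99.92 F [-0.3  0.3  0.2] op 1.001
gripped t 34.15 [ 0.4547 -0.0156  0.0146] yaw 99.89 F [-1.7 -0.5  5.9] op 0.533
lifted t 34.98 [ 0.4534 -0.016   0.149 ] yaw 99.88 F [-0.8 -1.3 -0.7] op 0.533
above t 37.38 [0.6892 0.068  0.0231] yaw 92.44 F [-0.7 -0.3 -1.1] op 0.533
touch True t 37.72 [0.689  0.0678 0.0145] yaw 92.44 F [-1.  -0.7  3.7] op 0.532
opened t 38.07 [0.6882 0.0675 0.0134] yaw 92.44 F [ 0.3 -1.1 -0.6] op 0.802
wb5 t 39.71 [0.609  0.1291 0.239 ] [-3.1405e+00  1.2000e-03  1.6137e+00] [ 0.41  0.59 -1.02  1.63  0.52  1.23  0.9 ]
board [array([609.6, 239.1]), array([169.4, 169.9]), np.float64(2.6)]
[ 19. 142.] 4757 62.4 [ 582.7 -161.2] [  4.4 148.9] 89.2
[128. 118.] 1592 31.4 [553.  -33.3] [46.2 46.4] 24.0
[500. 121.] 621 16.5 [534.8 450.7] [33.1 30.3] 51.2
[334. 168.] 15724 70.5 [608.5 238.8] [59.5 60.4] 3.1
[206. 170.] 1502 14.9 [617.8  65.2] [35.3 79.9] 2.5
[207. 220.] 1169 31.5 [688.2  67.7] [45.7 46.1] 1.8
[245. 261.] 1330 25.5 [751.7 110.9] [99.5 24.9] 80.3
[211. 295.] 2066 22.6 [823.7  70.6] [70.6 85.8] 6.3
[ 24. 299.] 2228 22.4 [ 833.4 -230.3] [ 64.2 162.1] 41.9
[482. 310.] 768 60.3 [809.5 474.2] [43.3 22.8] 81.1
[124. 340.] 689 22.7 [900.8 -74.6] [57.3 61.1] 4.0
[392. 357.] 1826 52.6 [896.3 356.5] [125.6  52.4] 37.6
```

View pics/wb5.png

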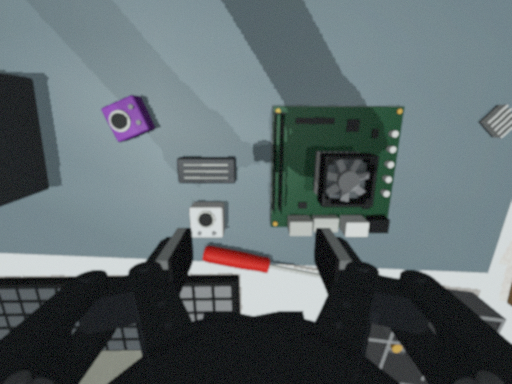

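```bash
python3 - <<'E'
from plant import robot
from h import *
for n in("top","scene"):
    f=robot.grab_frame(n); print(n)
    for b in blobs(f):
        x,y=b[3]
        if 400<x<720 and -360<y<470 : print(*b)
    cv2.imwrite(f"pics/z_{n}.png",f["image"][:,:,::-1])
robot.close_job(); st(robot,"end")
E
```

```text
top
[175. 141.] 3597 68.9 [596.3 211.4] [107.1 109.9] 4.1
[364. 146.] 3360 89.8 [ 579.4 -246.5] [169.8 150.3] 88.7
[229. 140.] 63 16.7 [612.1  90. ] [28.1 24.7] 1.7
[ 97. 164.] 113 17.6 [532.2 449. ] [30.7 29.5] 51.5
scene
[164. 178.] 3870 87.1 [ 583.4 -243.1] [175.  153.2] 89.2
[226. 214.] 298 30.7 [554.7 -30.7] [47.1 45.9] 26.0
[239. 248.] 377 15.1 [619.9  68.7] [36.1 80.3] 2.6
[296. 282.] 4639 67.9 [599.1 217.2] [108.3 110.3] 1.4
[220. 265.] 401 30.6 [690.4  71.5] [47.6 45.8] 4.0
[392. 307.] 159 16.4 [536.3 453. ] [31.5 31.1] 50.8
the job is handed in; nothing more can be done
the job is handed in; nothing more can be done
```

View pics/z_scene.png

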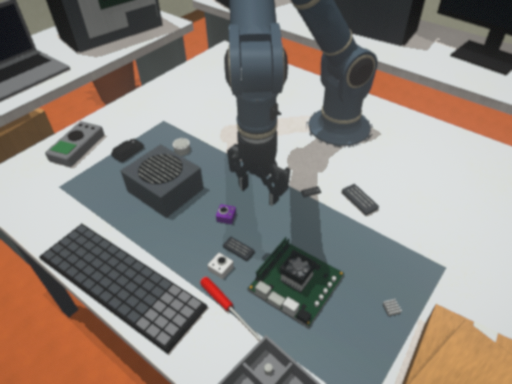

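The job is done in the order asked and handed in at about 40 s, with the gripper open and clear of everything. The final scene picture shows the fan on the sink on the board at (296,275), the drive at (239,248) and the switch box at (220,265).

My last checks, measured against the board with the wrist camera:

| Part | Result |
|---|---|
| Large heat sink | Within about 1 mm of the board's centre. Its top measured 54 mm, so it is seated on the processor. The angle read 1.6° against the board's 2.2–2.6°. |
| Fan | Within about 1 mm of centre. The angle read 2.5° just after placing and 3.1° in the last look, against 2.6° for the board. |
| Drive (the 80 mm one) | Within about 1 mm of its target in both directions. Its angle matches the board's to 0.1°. |
| Switch box | 70.4 mm from the drive's centre (71 mm wanted), and in line with the drive's middle to about 0.5 mm. Its angle read 1.8° in the wrist view and 4.0° in the scene view, against 2.6° for the board. |

- **Bystanders:** the small heat sink, purple box and screwdriver read the same positions as before, to about 2 mm. The tin was not measured at the end; it looks unmoved in the last scene picture, and the gripper was never lowered near it.
- **Camera disagreement:** the scene camera reads parts about 2–4 mm off the wrist camera in absolute position, a fixed calibration offset. It gives the same layout (drive to switch box 70.6 mm).
- **Final top view:** the arm hid part of it, so I used it only for the small sink and the power supply.

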